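# Load a brick into the flap trough

## Robot

A 6-joint arm with a two-finger parallel gripper is mounted at the origin on the work surface. World frame = base frame: x ahead of the robot, y to its left, z up, the work surface at z = 0. Lengths are in m, angles in rad, forces in N, time in s.
With the tool pointing down it reaches from about 0.3 to 0.85 m from the base axis. Payload 5.4 kg.
Tool frame: the origin (TCP) lies on the centre line of the jaws, within the pads' length; the fingertips stand 22 mm ahead of it and the grasp point (between the pads) lies 3 mm ahead of it; z points along the fingers, y is the direction in which the jaws open and shut (so a half turn about z gives the same grasp; the last joint's range is limited). The gripper opens to 85 mm and grips with 20 to 120 N. Pads are 22 mm wide; open, the fingers measure 114 mm over their backs; the gripper's body (76 mm by 85 mm) begins 54 mm behind the grasp point. The pads swing forward as they close: fully open they stand 13 mm farther back than shut.
Start: joints at [1.136, 0.158, 1.597, -0, 1.386, -0.21], TCP at [0.128, 0.561, 0.253] pointing down, gripper open.
Joint ranges: [-2.91, 2.91], [-0.94, 2.29], [0.18, 2.7], [-1.29, 4.43], [0.17, 2.64], [-3, 3]. Speed limits (rad/s): [2.57, 2.57, 3.14, 3.14, 3.14, 3.14].

## Interface

Orientations are given as [roll, pitch, yaw] about the fixed x, y, z axes, in that order (R = Rz(yaw) Ry(pitch) Rx(roll)).
In Python, from rig import sensors, viewer, order, finder gives the robot as it stands.
- The arm moves only by the tool drive_tool, never from a script. Its argument "deltas" is a list of rows, each an object of numbers: "tx", "ty", "tz": the shift along the tool's x, y, z in cm; "wx", "wy", "wz": the turn, a rotation vector about the tool's x, y, z in degrees; "fingers": the finger opening in cm, from 0 to 8.54. In form: [{"tx": .., "ty": .., "tz": .., "wx": .., "wy": .., "wz": .., "fingers": ..}, ...]. A call has 1 to 8 rows; each row shifts and turns the commanded pose from where the row before left it, along the tool's axes as they then stand; what a row does not reach is not made up. A row lasts 1/10 s, in which the tool goes at most 50 mm and 8.59 degrees, less where a joint would pass 70% of its speed; a pose out of reach is approached as far as the arm can. A call is refused whole if a number of a shift passes 5 or a number of a turn 8.59, either way. A call with a gripper value outside its range is refused whole. The fingers move at their own pace and stop on an object; the grip force is fixed at half the most. Time passes only in rows, so rows that do not move let the fingers close. It gives the time, the measured TCP pose, the force and the opening at its end, in the units of the state.
- sensors.get_state(): the state, without advancing time (a new reading comes with each control period).
- viewer.camera(name): name is "scene" or "top"; returns the picture (420x560x3 uint8, red, green, blue); there is no depth.
- viewer.camera_params(name): a dict with "K" (3x3 intrinsics, pixels), "rvec" (rotation vector, rad) and "tvec" (3), from world to camera coordinates, as OpenCV has them. Camera axes: x right, y down, z forward; pixel columns grow to the right and rows downward; lengths in m; the calibration is good to about 2 mm. A picture is of the moment at which its call begins. camera_params takes no time and is no camera call.
- order.close_job(): hands the job in, once; it reports no verdict.
Trained networks look in the newest picture that a camera, given by its name, has taken for a name from the list of things; names that differ only in an ending like _2 or _b are one class to them, and where a whole thing is asked for, a point or a joint stands for the part that bears it (a point fixed in the world has none). Each returns a list of dicts, best first, with "p" (0 to 1); they miss things now and then, are a little off and sometimes report something else, mostly with a low value. They report only what shows in the picture. A call takes as long as a camera call. They do not tell look-alikes from the thing itself.
- finder.outline_of(target, camera): "pixels" (420x560 bool, what is visible of it) and "bbox" ([left, top, right, bottom] in pixels, round what is visible of it).
The state is a dict: "clock": time; "joint_pos": joint angles; "joint_vel": joint speeds; "joint_torque": joint torques, N m; "position": TCP position; "orientation": TCP orientation; "contact_force": force on the tool from outside, world axes, zero at the start; "ft_torque": the same for the moment, N m; "grip_width": opening from 0.0 (shut) to 1.0 (fully open).
Only numpy, scipy, OpenCV 4.12 (cv2) and the standard library are available. Lean on these libraries where they do the work, as an engineer would, in place of code of your own. Each camera call takes 0.05 s, during which the arm holds its last target. There are 200 camera calls.

## Task

Set the small half brick on the open apron of the brick trough, push it through the sprung flap and along the trough until it is fully home against the rubber stop hidden under the hood, gently so that it never knocks or presses hard on the stop, then take your hand out so that the flap closes behind it. Leave the other things on the bench alone.

Things in the scene. Friction and masses are not known exactly. Their poses are not given: they have to be found in the camera images.
- brick: the loose small half brick of plain fired clay, 80 long (its x) x 50 wide (its y) x 38 high (mm), 0.2 to 0.4 kg; origin at the centre of its underside, z up. It starts flat on the bench to the right of the trough. Either end may go in first
- trough: the fixed wooden brick trough; origin on the bench under the middle of the closed flap, x = loading direction (roughly world +y), z up. In mm, this frame: floor 8 thick, x=-120 to 235. From x=-5 on, walls with tops 50 above the bench: straight wall, inner face y=-32; hinge-side wall, inner face y=44, narrowing from x=70 to 103 to y=32. The brick, centred, has 7 to spare each side
- flap (a joint): opening angle of the steel flap (rad): 0 shut, to 1.6 as it swings inward (trough +x) about an upright hinge at trough x=0, y=38 mm. Leaf 69 long, 36 high, 4 thick. A spring (0.03 N m shut, 0.1 wide open) shuts it. Pushing the brick in takes about 4 to 10 N with friction; the flap leans on brick and fingers until they are clear. It can shut once the brick's rear end is past x=66
- stop_block: fixed steel block under the hood, origin at its underside centre, at trough x=224, y=0, axes as the trough's. A clamped rod (stop_rod) with a rubber pad (40 wide, 28 high) stands out of it towards the flap by a length that differs each time and is not measured: pad face at trough x=153 to 193, so the rear end of the brick when home is at 73 to 113. Find it by feel: push until 4 N or more is felt there, never over 24 N
- long_brick: bystander: full-length fired brick 140 x 65 x 40, loose, beyond the trough; origin centre of underside
- mug: bystander: white mug, 80 across, 85 high, loose; origin centre of underside
- glaze_jar: bystander: round jar, 72 across, 100 high, loose; origin centre of underside
- turning_tool: bystander: flat hand tool 200 long lying on the bench at the far left; origin at its underside
- apron (a point): the middle of the trough's open apron, on its floor (8 mm above the bench), 60 mm before the flap on the middle line: a bare board without walls, 114 long and 108 wide, from trough x=-120 to -6, y=-48 to 60. A brick here, square to the trough, has its front end 20 mm before the flap. Axes as the trough's
- opening (a point): the middle of the opening that the flap closes, on the trough's floor (8 mm above the bench). Open above (no lintel): closed fingers pointing down, up to about 55 mm wide, can follow the brick through it and along the trough as far as the hood. No room for open fingers beside the brick past here. Axes as the trough's
- hood_edge (a point): the middle of the front edge of the flat steel hood, on its top (54 mm above the bench), at trough x=123; the hood covers the trough from here to its end (x=235) and hides the stop. The brick passes under it; its rear end stays in front of it even when fully home. Axes as the trough's
There are look-alikes about, which are no part of the job. Leave any blue or turquoise look-alike of the brick alone.

How it is judged:
On the way, in this order (a step that is already met when the one before it is completed fails the run):
1. the brick stands on the trough's apron, in front of the closed flap (x of brick in the frame of trough between -0.125 and -0.035 m and y of brick in the frame of trough between -0.025 and 0.025 m and height (world z) of brick below 0.012 m and value of joint flap below 0.15 rad), for 0.1 s.
2. the brick is half way through the opening and holds the flap open (x of brick in the frame of trough between -0.02 and 0.035 m and height (world z) of brick below 0.014 m and value of joint flap above 0.5 rad).
3. the brick is pressed home against the stop (x of brick in the frame of trough above 0.105 m and contact force between brick and stop_block above 1.5 N).
At the end, for the whole second after the job is handed in: The brick lies flat in the trough, within about 4 mm of the stop, within 20 mm of the middle line and 0.26 rad of straight, at rest; the flap is shut (under 0.08 rad) (horizontal distance between brick and stop_rod below 0.053 m and x of brick in the frame of trough above 0.105 m and y of brick in the frame of trough between -0.02 and 0.02 m and angle between the x axis of brick and the x axis of trough, either way round below 0.26 rad and height (world z) of brick between 0.004 and 0.012 m and value of joint flap below 0.08 rad and linear speed of brick below 0.01 m/s); the robot touches nothing.
It fails at once if the brick presses on the stop with more than 24 N (contact force between brick and stop_block above 24 N).
It fails at once if the long brick is moved more than 20 mm (distance of long_brick from where it was at the start of the episode above 0.02 m).
It fails at once if the mug is moved more than 20 mm (distance of mug from where it was at the start of the episode above 0.02 m).
It fails at once if the glaze jar is moved more than 20 mm (distance of glaze_jar from where it was at the start of the episode above 0.02 m).
It fails at once if the turning tool is moved more than 20 mm (distance of turning_tool from where it was at the start of the episode above 0.02 m).
It also fails if it takes over 54 s, if anything falls off the work surface, if the arm or the gripper's body presses on something with over 40 N, if the wrist force passes 120 N, or if a joint passes its speed limit or range.

## Working session

There is one attempt and no reset: what is moved stays moved. The work goes in short steps, Python scripts to look and compute and a tool call to move; the robot and the scene stay as the last step left them, time stands still between calls to the robot, and variables do not carry over. Pictures are saved under pics/ and viewed, about 8 in all and at most 12, crops included, and the job is handed in when it is done.

Besides the shell and the picture viewer there is one more tool, called after ">>>" in YAML: its name, and indented under it one key for each argument. drive_tool: Moves the arm, as the interface text tells. Its arguments: {"type":"object","properties":{"deltas":{"type":"array","items":{"type":"object","properties":{"tx":{"type":"number"},"ty":{"type":"number"},"tz":{"type":"number"},"wx":{"type":"number"},"wy":{"type":"number"},"wz":{"type":"number"},"fingers":{"type":"number"}}}}},"required":["deltas"]}

```bash
mkdir -p pics; python3 - <<'E'
from rig import sensors, viewer, finder
import cv2
s=sensors.get_state()
for k in ('clock','position','orientation','contact_force','grip_width'): print(k,s[k])
for c in ('top','scene'):
    im=viewer.camera(c); cv2.imwrite(f'pics/{c}0.png',cv2.cvtColor(im,cv2.COLOR_RGB2BGR))
    print(c,viewer.camera_params(c))
for t in ('brick','trough','flap','stop_block'):
    for o in finder.outline_of(t,'top'): print(t,o['p'],o['bbox'])
E
```

```text
clock 0.0
position [0.12791177 0.55998701 0.25226072]
orientation [-3.13963004e+00 -4.31773364e-04  2.91683829e+00]
contact_force [-0.54411018 -0.36733966 -0.3662747 ]
grip_width 0.9995051113882077
top {'K': array([[524.20766712,   0.        , 282.50707733],
       [  0.        , 524.20766712, 206.34344614],
       [  0.        ,   0.        ,   1.        ]]), 'rvec': array([ 2.19020751, -2.12732527,  0.16523967]), 'tvec': array([-0.02632856,  0.57045774,  1.46358921])}
scene {'K': array([[520.15897864,   0.        , 278.21895806],
       [  0.        , 520.15897864, 210.22703468],
       [  0.        ,   0.        ,   1.        ]]), 'rvec': array([ 0.91453152,  2.4137692 , -1.14365693]), 'tvec': array([ 0.43669554, -0.16364986,  2.06105951])}
brick 0.9 [391.6, 233.0, 412.9, 261.7]
brick 0.78 [429.8, 222.8, 461.3, 246.6]
brick 0.58 [421.1, 264.0, 453.1, 290.8]
trough 0.8 [193.7, 169.6, 321.4, 238.5]
flap 0.53 [239.4, 117.1, 292.8, 155.0]
flap 0.45 [135.0, 153.0, 166.9, 186.1]
```

View pics/top0.png

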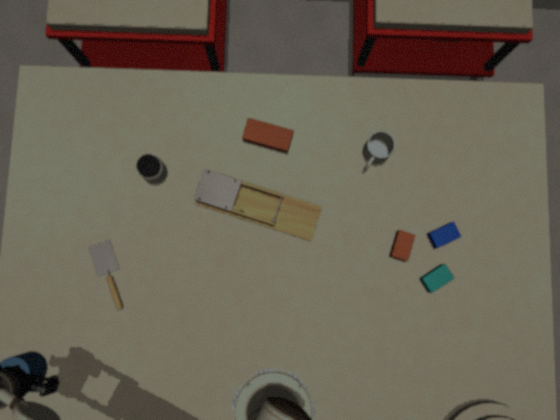

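View pics/scene0.png

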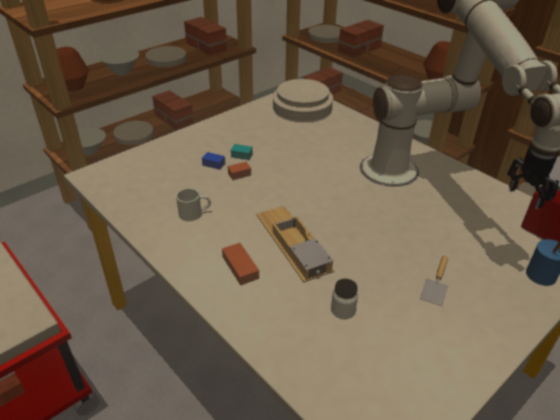

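Candidates for the brick in the top view are the plain red-brown one at (402,246), the blue one at (445,235), the turquoise one at (438,278) and the long brick at (268,135). The gripper is at the lower left, clear of the bench items. I choose the clay brick at (402,246) and check it in a close crop.

```bash
cat > h.py <<'E'
import numpy as np, cv2
from rig import sensors, viewer, finder
from scipy.optimize import least_squares
def proj(P,c):
    q=viewer.camera_params(c); return cv2.projectPoints(np.float64(P).reshape(-1,3),q['rvec'],q['tvec'],q['K'],None)[0].reshape(-1,2)
def ray(uv,z,c):
    q=viewer.camera_params(c);R=cv2.Rodrigues(q['rvec'])[0];t=q['tvec']
    d=R.T@np.linalg.solve(q['K'],[uv[0],uv[1],1]);o=-R.T@t
    return o+d*(z-o[2])/d[2]
def place(L,p):
    L=np.float64(L);c,s=np.cos(p[2]),np.sin(p[2])
    return np.c_[p[0]+c*L[:,0]-s*L[:,1],p[1]+s*L[:,0]+c*L[:,1],L[:,2]]
def crop(im,x0,y0,x1,y1,f,name):
    cv2.imwrite(name,cv2.cvtColor(cv2.resize(im[y0:y1,x0:x1],None,fx=f,fy=f,interpolation=cv2.INTER_CUBIC),cv2.COLOR_RGB2BGR))
def redmask(im,z0=None):
    h=cv2.cvtColor(im,cv2.COLOR_RGB2HSV); return (((h[...,0]<14)|(h[...,0]>172))&(h[...,1]>120)&(h[...,2]>50)).astype(np.uint8)
def fitbrick(im,c,box,p0,z0=0.):
    """fit brick box hull to red mask inside box [x0,y0,x1,y1]"""
    x0,y0,x1,y1=box; m=redmask(im)[y0:y1,x0:x1]; f=8
    M=cv2.GaussianBlur(cv2.resize(m.astype(np.float32),None,fx=f,fy=f,interpolation=cv2.INTER_LINEAR),(0,0),4)
    B=[[a*.04,b*.025,z0+h] for a in(-1,1) for b in(-1,1) for h in(0,.038)]
    def cost(p):
        uv=(proj(place(B,p),c)-[x0,y0]+.5)*f-.5
        I=np.zeros(M.shape,np.float32);cv2.fillConvexPoly(I,cv2.convexHull(np.round(uv*16).astype(np.int32)),1,cv2.LINE_8,4)
        return float(((cv2.GaussianBlur(I,(0,0),4)-M)**2).sum())
    from scipy.optimize import minimize
    best=min((minimize(cost,[p0[0],p0[1],a],method='Nelder-Mead',options=dict(initial_simplex=np.array([p0[0],p0[1],a])+np.array([[0,0,0],[.01,0,0],[0,.01,0],[0,0,.3]]))) for a in p0[2]),key=lambda r:r.fun)
    return best.x,best.fun/M.size,m.sum()
E
python3 - <<'E'
from h import *
im=viewer.camera('top'); sc=viewer.camera('scene')
crop(im,185,155,335,250,5,'pics/c1.png')
a=cv2.resize(im[215:300,380:475],None,fx=4,fy=4,interpolation=cv2.INTER_CUBIC)
b=cv2.resize(sc[135:185,190:265],None,fx=5,fy=5,interpolation=cv2.INTER_CUBIC)
H=max(a.shape[0],b.shape[0]);pad=lambda q:cv2.copyMakeBorder(q,0,H-q.shape[0],0,0,cv2.BORDER_CONSTANT)
cv2.imwrite('pics/c2.png',cv2.cvtColor(np.hstack([pad(a),pad(b)]),cv2.COLOR_RGB2BGR))
g=ray((402,247),.038,'top');print('g',g)
print(fitbrick(im,'top',[380,220,425,275],[g[0],g[1],[0,.5,1,1.5,2,2.5]]))
g2=ray((239,170),.02,'scene');print(g2)
print(fitbrick(sc,'scene',[222,158,258,184],[g2[0],g2[1],[0,.5,1,1.5,2,2.5]]))
for n,uv,z in(('long',(268,135),.04),('mug',(378,148),.085),('aprR',(320,207),.008),('aprR2',(312,240),.008),('hood',(200,172),.054)):print(n,ray(uv,z,'top'))
E
```

```text
g [ 0.46456035 -0.35349066  0.038     ]
(array([ 0.47073437, -0.35802484, -0.27074475]), np.float64(0.02491589478772096), np.uint64(478))
[ 0.46945032 -0.35771075  0.02      ]
(array([ 0.46815758, -0.36059514, -0.53944523]), np.float64(0.04088196795210879), np.uint64(268))
long [0.77949319 0.03846057 0.04      ]
mug [ 0.73950948 -0.27457978  0.085     ]
aprR [ 0.57661913 -0.12003147  0.008     ]
aprR2 [ 0.47923136 -0.098533    0.008     ]
hood [0.66064889 0.22870415 0.054     ]
```

View pics/c1.png

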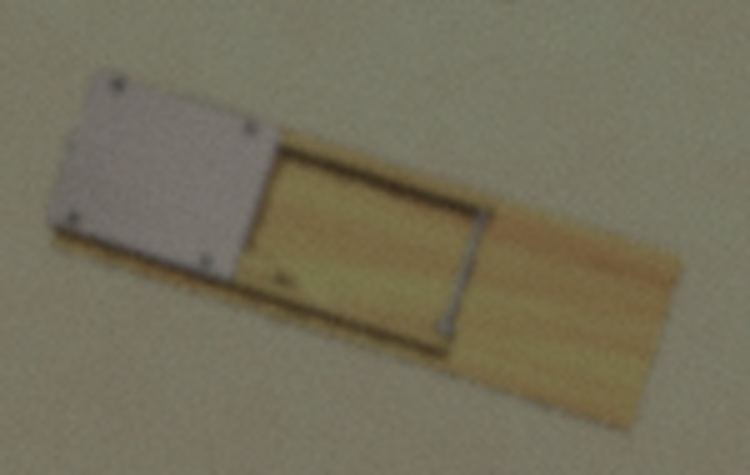

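View pics/c2.png

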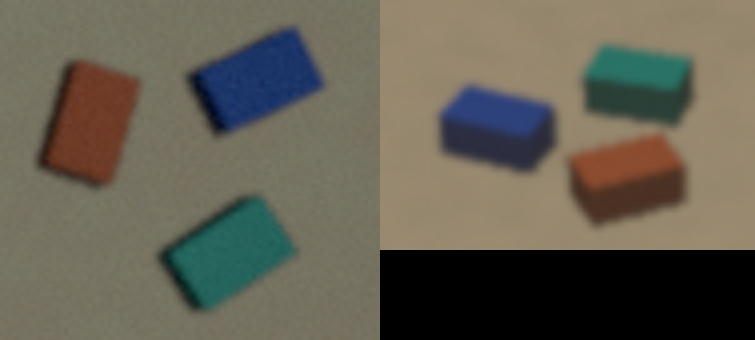

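The crops show the plain clay brick (top face near u 391–414, v 230–261), apart from the blue and turquoise ones. The trough crop shows the apron at the right, the flap leaf from (282,197) to (274,221) and the hood at the left. I'll fit poses from the picked corners.

```bash
cat > m.py <<'E'
from h import *
def px(l,x0,y0,f): return (np.float64(l)+.5)/f-.5+[x0,y0]
tp=px([(683,262),(632,432),(282,130),(232,280),(98,70),(50,225),(445,328),(484,214)],185,155,5)
def res(q):
    L=[(-.12,-.048,.008),(-.12,.06,.008),(.123,q[3],.054),(.123,q[4],.054),(.235,q[3],.054),(.235,q[4],.054),(0,.038,.045),(0,-.031,.044)]
    return (proj(place(L,q),'top')-tp).ravel()
r=least_squares(res,[.55,0,1.8,-.04,.05]); print('trough',r.x.round(4),'resid px',r.fun.reshape(-1,2).round(2).tolist())
bp=px([(80,62),(140,79),(105,185),(48,166)],380,215,4)
B=[(.04,.025,.038),(.04,-.025,.038),(-.04,-.025,.038),(-.04,.025,.038)]
r2=least_squares(lambda q:(proj(place(B,q),'top')-bp).ravel(),[.47,-.355,0]); print('brick',r2.x.round(4),r2.fun.round(2))
T=r.x[:3]
for n,p in(('apron-60',(-.06,0,.008)),('apron-78',(-.078,0,.008))): print(n,place([p],T).round(4))
E
python3 m.py
python3 - <<'E'
from h import *
bp=(np.float64([(568,158),(663,134),(686,168),(592,192)])-[380,0]+.5)/5-.5+[190,135]
B=[(-.04,-.025,.038),(.04,-.025,.038),(.04,.025,.038),(-.04,.025,.038)]
for a in (0,1.57,3.14,-1.57):
    r2=least_squares(lambda q:(proj(place(B,q),'scene')-bp).ravel(),[.47,-.355,a]); print('brick scene',r2.x.round(4),r2.cost)
E
```

```text
trough [ 0.5656  0.0033  1.2928 -0.042   0.0498] resid px [[0.6, -0.68], [-0.03, 0.44], [0.32, -0.11], [0.21, 0.31], [-0.19, 0.15], [-0.99, -0.59], [0.3, 0.22], [-0.19, 0.21]]
brick [ 0.4694 -0.3562 -0.2997] [-0.93 -0.86  0.71  0.53  1.36  0.63 -1.15 -0.31]
apron-60 [[ 0.5491 -0.0544  0.008 ]]
apron-78 [[ 0.5442 -0.0717  0.008 ]]
brick scene [ 0.4725 -0.3526  2.4323] 122.84127961271922
brick scene [ 0.4725 -0.3526  2.4323] 122.84127952507005
brick scene [ 0.4725 -0.3526  2.4324] 122.84127948111926
brick scene [ 0.4725 -0.3526 -3.8508] 122.84127952759835
```

>>> drive_tool:
  deltas:
    - {"tx": -3.47, "ty": -3.14}
    - {"tx": -3.47, "ty": -3.14}
    - {"tx": -3.47, "ty": -3.14}
    - {"tx": -3.47, "ty": -3.14}
    - {"tx": -3.47, "ty": -3.14}
    - {"tx": -3.47, "ty": -3.14}
    - {"tx": -3.47, "ty": -3.14}
    - {"tx": -3.47, "ty": -3.14}

```text
invalid input at $.deltas[0]: expected keys tx, ty, tz, wx, wy, wz, fingers
```

>>> drive_tool:
  deltas:
    - {"tx": -3.47, "ty": -3.14}
    - {"tx": -3.47, "ty": -3.14}
    - {"tx": -3.47, "ty": -3.14}
    - {"tx": -3.47, "ty": -3.14}
    - {"tx": -1.21, "ty": -4.4}
    - {"tx": -1.21, "ty": -4.4}
    - {"tx": -1.21, "ty": -4.4}
    - {"tx": -1.21, "ty": -4.4}

```text
invalid input at $.deltas[0]: expected keys tx, ty, tz, wx, wy, wz, fingers
```

>>> drive_tool:
  deltas:
    - {"tx": -1.21, "ty": -4.4}
    - {"tx": -1.21, "ty": -4.4}
    - {"tx": -1.21, "ty": -4.4}
    - {"tx": -1.21, "ty": -4.4}
    - {"tx": -1.21, "ty": -4.4}
    - {"tx": -1.21, "ty": -4.4}
    - {"wz": 8.5}
    - {"wz": 8.5}

```text
invalid input at $.deltas[0]: expected keys tx, ty, tz, wx, wy, wz, fingers
```

>>> drive_tool:
  deltas:
    - {"wz": 8.5}
    - {"wz": 8.5}
    - {"wz": 8.5}
    - {"wz": 8.5}
    - {"wz": 8.5}
    - {"wz": 8.5}
    - {"wz": 8.5}
    - {"wz": 8.5}

```text
invalid input at $.deltas[0]: expected keys tx, ty, tz, wx, wy, wz, fingers
```

>>> drive_tool:
  deltas:
    - {"wz": 8.5}
    - {"wz": 8.5}
    - {"wz": 8.5}
    - {"wz": 8.5}
    - {"wz": 8.5}
    - {"wz": 8.5}
    - {"wz": 8.5}
    - {"wz": 8.5}

```text
invalid input at $.deltas[0]: expected keys tx, ty, tz, wx, wy, wz, fingers
```

>>> drive_tool:
  deltas:
    - {"tx": -3.47, "ty": -3.14, "tz": 0, "wx": 0, "wy": 0, "wz": 0, "fingers": 7}
    - {"tx": -3.47, "ty": -3.14, "tz": 0, "wx": 0, "wy": 0, "wz": 0, "fingers": 7}
    - {"tx": -3.47, "ty": -3.14, "tz": 0, "wx": 0, "wy": 0, "wz": 0, "fingers": 7}
    - {"tx": -3.47, "ty": -3.14, "tz": 0, "wx": 0, "wy": 0, "wz": 0, "fingers": 7}
    - {"tx": -3.47, "ty": -3.14, "tz": 0, "wx": 0, "wy": 0, "wz": 0, "fingers": 7}
    - {"tx": -3.47, "ty": -3.14, "tz": 0, "wx": 0, "wy": 0, "wz": 0, "fingers": 7}
    - {"tx": -3.47, "ty": -3.14, "tz": 0, "wx": 0, "wy": 0, "wz": 0, "fingers": 7}
    - {"tx": -3.47, "ty": -3.14, "tz": 0, "wx": 0, "wy": 0, "wz": 0, "fingers": 7}

```text
clock: 1.2
position: [0.3436, 0.2522, 0.2536]
orientation: [3.141, 0.001, 2.917]
contact_force: [0.2, 0.4, 0.0]
grip_width: 0.82
```

>>> drive_tool:
  deltas:
    - {"tx": -3.47, "ty": -3.14, "tz": 0, "wx": 0, "wy": 0, "wz": 0, "fingers": 7}
    - {"tx": -3.47, "ty": -3.14, "tz": 0, "wx": 0, "wy": 0, "wz": 0, "fingers": 7}
    - {"tx": -3.47, "ty": -3.14, "tz": 0, "wx": 0, "wy": 0, "wz": 0, "fingers": 7}
    - {"tx": -3.47, "ty": -3.14, "tz": 0, "wx": 0, "wy": 0, "wz": 0, "fingers": 7}
    - {"tx": -1.21, "ty": -4.4, "tz": 0, "wx": 0, "wy": 0, "wz": 0, "fingers": 7}
    - {"tx": -1.21, "ty": -4.4, "tz": 0, "wx": 0, "wy": 0, "wz": 0, "fingers": 7}
    - {"tx": -1.21, "ty": -4.4, "tz": 0, "wx": 0, "wy": 0, "wz": 0, "fingers": 7}
    - {"tx": -1.21, "ty": -4.4, "tz": 0, "wx": 0, "wy": 0, "wz": 0, "fingers": 7}

```text
clock: 2.0
position: [0.4579, -0.0839, 0.2535]
orientation: [-3.142, 0.001, 2.917]
contact_force: [0.4, 0.4, -0.5]
grip_width: 0.82
```

>>> drive_tool:
  deltas:
    - {"tx": -1.21, "ty": -4.4, "tz": 0, "wx": 0, "wy": 0, "wz": 0, "fingers": 7}
    - {"tx": -1.21, "ty": -4.4, "tz": 0, "wx": 0, "wy": 0, "wz": 0, "fingers": 7}
    - {"tx": -1.21, "ty": -4.4, "tz": 0, "wx": 0, "wy": 0, "wz": 0, "fingers": 7}
    - {"tx": -1.21, "ty": -4.4, "tz": 0, "wx": 0, "wy": 0, "wz": 0, "fingers": 7}
    - {"tx": -1.21, "ty": -4.4, "tz": 0, "wx": 0, "wy": 0, "wz": 0, "fingers": 7}
    - {"tx": -1.21, "ty": -4.4, "tz": 0, "wx": 0, "wy": 0, "wz": 0, "fingers": 7}
    - {"tx": 0, "ty": 0, "tz": 0, "wx": 0, "wy": 0, "wz": 8.5, "fingers": 7}
    - {"tx": 0, "ty": 0, "tz": 0, "wx": 0, "wy": 0, "wz": 8.5, "fingers": 7}

```text
clock: 2.8
position: [0.4696, -0.357, 0.2528]
orientation: [3.141, -0.001, 2.612]
contact_force: [0.3, 0.5, 0.1]
grip_width: 0.818
```

>>> drive_tool:
  deltas:
    - {"tx": 0, "ty": 0, "tz": 0, "wx": 0, "wy": 0, "wz": 8.5, "fingers": 7}
    - {"tx": 0, "ty": 0, "tz": 0, "wx": 0, "wy": 0, "wz": 8.5, "fingers": 7}
    - {"tx": 0, "ty": 0, "tz": 0, "wx": 0, "wy": 0, "wz": 8.5, "fingers": 7}
    - {"tx": 0, "ty": 0, "tz": 0, "wx": 0, "wy": 0, "wz": 8.5, "fingers": 7}
    - {"tx": 0, "ty": 0, "tz": 0, "wx": 0, "wy": 0, "wz": 8.5, "fingers": 7}
    - {"tx": 0, "ty": 0, "tz": 0, "wx": 0, "wy": 0, "wz": 8.5, "fingers": 7}
    - {"tx": 0, "ty": 0, "tz": 0, "wx": 0, "wy": 0, "wz": 8.5, "fingers": 7}
    - {"tx": 0, "ty": 0, "tz": 0, "wx": 0, "wy": 0, "wz": 8.5, "fingers": 7}

```text
clock: 3.6
position: [0.47, -0.3555, 0.2533]
orientation: [-3.142, -0.0, 1.427]
contact_force: [0.1, 0.4, 0.4]
grip_width: 0.824
```

>>> drive_tool:
  deltas:
    - {"tx": 0, "ty": 0, "tz": 0, "wx": 0, "wy": 0, "wz": 8.5, "fingers": 7}
    - {"tx": 0, "ty": 0, "tz": 0, "wx": 0, "wy": 0, "wz": 8.5, "fingers": 7}
    - {"tx": 0, "ty": 0, "tz": 0, "wx": 0, "wy": 0, "wz": 8.5, "fingers": 7}
    - {"tx": 0, "ty": 0, "tz": 0, "wx": 0, "wy": 0, "wz": 8.5, "fingers": 7}
    - {"tx": 0, "ty": 0, "tz": 0, "wx": 0, "wy": 0, "wz": 8.5, "fingers": 7}
    - {"tx": 0, "ty": 0, "tz": 0, "wx": 0, "wy": 0, "wz": 8.5, "fingers": 7}
    - {"tx": 0, "ty": 0, "tz": 0, "wx": 0, "wy": 0, "wz": 8.5, "fingers": 7}
    - {"tx": 0, "ty": 0, "tz": 0, "wx": 0, "wy": 0, "wz": 8.5, "fingers": 7}

```text
clock: 4.4
position: [0.47, -0.3555, 0.2533]
orientation: [-3.142, 0.0, 0.24]
contact_force: [0.2, -0.4, 0.4]
grip_width: 0.821
```

>>> drive_tool:
  deltas:
    - {"tx": 0, "ty": 0, "tz": 3, "wx": 0, "wy": 0, "wz": 8.5, "fingers": 7}
    - {"tx": 0, "ty": 0, "tz": 3, "wx": 0, "wy": 0, "wz": 8.5, "fingers": 7}
    - {"tx": 0, "ty": 0, "tz": 3, "wx": 0, "wy": 0, "wz": 8.5, "fingers": 7}
    - {"tx": 0, "ty": 0, "tz": 3, "wx": 0, "wy": 0, "wz": 4.6, "fingers": 7}
    - {"tx": 0, "ty": 0, "tz": 4, "wx": 0, "wy": 0, "wz": 0, "fingers": 7}
    - {"tx": 0, "ty": 0, "tz": 3.3, "wx": 0, "wy": 0, "wz": 0, "fingers": 7}
    - {"tx": 0, "ty": 0, "tz": 2, "wx": 0, "wy": 0, "wz": 0, "fingers": 7}
    - {"tx": 0, "ty": 0, "tz": 1, "wx": 0, "wy": 0, "wz": 0, "fingers": 7}

```text
clock: 5.2
position: [0.4689, -0.3543, 0.0278]
orientation: [-3.139, 0.003, -0.279]
contact_force: [0.8, 0.9, -0.2]
grip_width: 0.819
```

>>> drive_tool:
  deltas:
    - {"tx": 0, "ty": 0, "tz": 0, "wx": 0, "wy": 0, "wz": 0, "fingers": 4.5}
    - {"tx": 0, "ty": 0, "tz": 0, "wx": 0, "wy": 0, "wz": 0, "fingers": 4}
    - {"tx": 0, "ty": 0, "tz": 0, "wx": 0, "wy": 0, "wz": 0, "fingers": 4}
    - {"tx": 0, "ty": 0, "tz": 0, "wx": 0, "wy": 0, "wz": 0, "fingers": 4}
    - {"tx": 0, "ty": 0, "tz": 0, "wx": 0, "wy": 0, "wz": 0, "fingers": 4}
    - {"tx": 0, "ty": 0, "tz": 0, "wx": 0, "wy": 0, "wz": 0, "fingers": 4}

```text
clock: 5.8
position: [0.4702, -0.3557, 0.0308]
orientation: [3.141, -0.0, -0.279]
contact_force: [-1.1, 0.3, -0.9]
grip_width: 0.574
```

```bash
python3 - <<'E'
from h import *
sc=viewer.camera('scene'); crop(sc,150,100,330,235,4,'pics/g1.png')
E
```

```text
(no output)
```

View pics/g1.png

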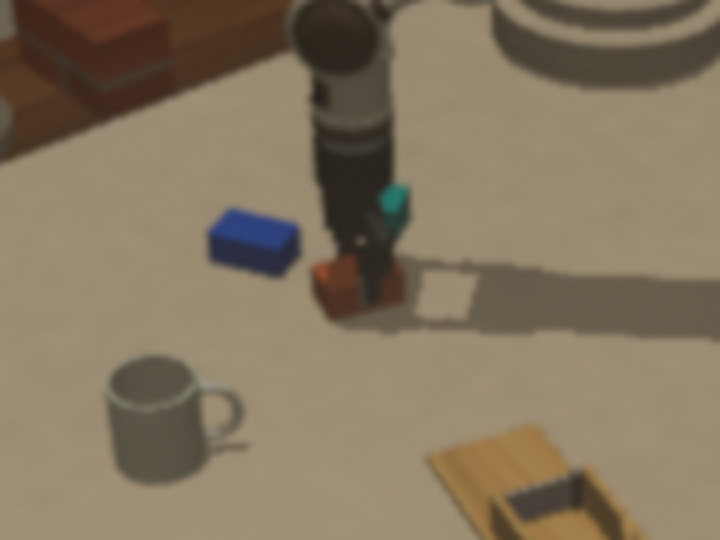

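The clay brick is gripped near its middle (width 49 mm, fingers on the long sides), and the blue and turquoise ones are untouched. Next I lift, turn and carry it.

>>> drive_tool:
  deltas:
    - {"tx": 0, "ty": 0, "tz": -2, "wx": 0, "wy": 0, "wz": 0, "fingers": 4}
    - {"tx": 0, "ty": 0, "tz": -4, "wx": 0, "wy": 0, "wz": 0, "fingers": 4}
    - {"tx": 0, "ty": 0, "tz": -3, "wx": 0, "wy": 0, "wz": -8.2, "fingers": 4}
    - {"tx": 0, "ty": 0, "tz": 0, "wx": 0, "wy": 0, "wz": -8.2, "fingers": 4}
    - {"tx": 0, "ty": 0, "tz": 0, "wx": 0, "wy": 0, "wz": -8.2, "fingers": 4}
    - {"tx": 0, "ty": 0, "tz": 0, "wx": 0, "wy": 0, "wz": -8.2, "fingers": 4}
    - {"tx": 0, "ty": 0, "tz": 0, "wx": 0, "wy": 0, "wz": -8.2, "fingers": 4}
    - {"tx": 0, "ty": 0, "tz": 0, "wx": 0, "wy": 0, "wz": -8.2, "fingers": 4}

```text
clock: 6.65
position: [0.4698, -0.3553, 0.12]
orientation: [-3.141, 0.0, 0.586]
contact_force: [-0.4, 0.2, -3.6]
grip_width: 0.577
```

>>> drive_tool:
  deltas:
    - {"tx": 0, "ty": 0, "tz": 0, "wx": 0, "wy": 0, "wz": -8.2, "fingers": 4}
    - {"tx": 0, "ty": 0, "tz": 0, "wx": 0, "wy": 0, "wz": -8.2, "fingers": 4}
    - {"tx": 0, "ty": 0, "tz": 0, "wx": 0, "wy": 0, "wz": -8.2, "fingers": 4}
    - {"tx": 0, "ty": 0, "tz": 0, "wx": 0, "wy": 0, "wz": -8.2, "fingers": 4}
    - {"tx": 0, "ty": 0, "tz": 0, "wx": 0, "wy": 0, "wz": -8.1, "fingers": 4}
    - {"tx": 4.2, "ty": -0.1, "tz": 0, "wx": 0, "wy": 0, "wz": 0, "fingers": 4}
    - {"tx": 4.2, "ty": -0.1, "tz": 0, "wx": 0, "wy": 0, "wz": 0, "fingers": 4}
    - {"tx": 4.2, "ty": -0.1, "tz": 0, "wx": 0, "wy": 0, "wz": 0, "fingers": 4}

```text
clock: 7.45
position: [0.5015, -0.2322, 0.12]
orientation: [-3.141, -0.0, 1.292]
contact_force: [1.7, 0.6, -3.8]
grip_width: 0.575
```

>>> drive_tool:
  deltas:
    - {"tx": 4.2, "ty": -0.1, "tz": 0, "wx": 0, "wy": 0, "wz": 0, "fingers": 4}
    - {"tx": 4.2, "ty": -0.1, "tz": 0, "wx": 0, "wy": 0, "wz": 0, "fingers": 4}
    - {"tx": 4.2, "ty": -0.1, "tz": 0, "wx": 0, "wy": 0, "wz": 0, "fingers": 4}
    - {"tx": 4.1, "ty": -0.1, "tz": 0, "wx": 0, "wy": 0, "wz": 0, "fingers": 4}
    - {"tx": 0, "ty": 0, "tz": 0, "wx": 0, "wy": 0, "wz": 0, "fingers": 4}

```text
clock: 7.95
position: [0.5436, -0.0671, 0.12]
orientation: [-3.141, -0.002, 1.299]
contact_force: [0.5, -1.1, -2.8]
grip_width: 0.577
```

```bash
python3 - <<'E'
from h import *
s=sensors.get_state();print(s['clock'],s['position'],s['orientation'],s['grip_width'])
im=viewer.camera('top'); sc=viewer.camera('scene')
a=cv2.resize(im[155:255,185:345],None,fx=4.5,fy=4.5,interpolation=cv2.INTER_CUBIC)
cv2.imwrite('pics/a1.png',cv2.cvtColor(a,cv2.COLOR_RGB2BGR)); crop(sc,220,150,350,280,4,'pics/a2.png')
E
```

```text
7.95 [ 0.54360552 -0.06708015  0.11995737] [-3.14062834e+00 -1.95439214e-03  1.29881031e+00] 0.5770489051492206
```

View pics/a2.png

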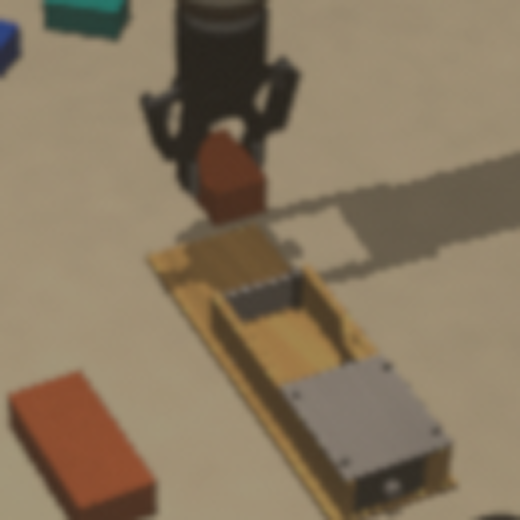

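>>> drive_tool:
  deltas:
    - {"tx": 0, "ty": 0.2, "tz": 3, "wx": 0, "wy": 0, "wz": 0, "fingers": 4}
    - {"tx": 0, "ty": 0, "tz": 3, "wx": 0, "wy": 0, "wz": 0, "fingers": 4}
    - {"tx": 0, "ty": 0, "tz": 1.6, "wx": 0, "wy": 0, "wz": 0, "fingers": 4}
    - {"tx": 0, "ty": 0, "tz": 0.4, "wx": 0, "wy": 0, "wz": 0, "fingers": 4}
    - {"tx": 0, "ty": 0, "tz": 0.1, "wx": 0, "wy": 0, "wz": 0, "fingers": 4}
    - {"tx": 0, "ty": 0, "tz": 0, "wx": 0, "wy": 0, "wz": 0, "fingers": 4}

```text
clock: 8.65
position: [0.546, -0.0733, 0.0401]
orientation: [3.14, 0.0, 1.293]
contact_force: [-0.3, -0.6, -3.5]
grip_width: 0.574
```

>>> drive_tool:
  deltas:
    - {"tx": 0, "ty": 0, "tz": 0, "wx": 0, "wy": 0, "wz": 0, "fingers": 5.5}
    - {"tx": 0, "ty": 0, "tz": 0, "wx": 0, "wy": 0, "wz": 0, "fingers": 7.2}
    - {"tx": 0, "ty": 0, "tz": 0, "wx": 0, "wy": 0, "wz": 0, "fingers": 7.2}
    - {"tx": 0, "ty": 0, "tz": 0, "wx": 0, "wy": 0, "wz": 0, "fingers": 7.2}
    - {"tx": 0, "ty": 0, "tz": -3, "wx": 0, "wy": 0, "wz": 0, "fingers": 7.2}
    - {"tx": 0, "ty": 0, "tz": -4, "wx": 0, "wy": 0, "wz": 0, "fingers": 7.2}

```text
clock: 9.25
position: [0.5434, -0.0716, 0.108]
orientation: [-3.136, -0.0, 1.294]
contact_force: [1.6, 0.3, 0.8]
grip_width: 0.842
```

>>> drive_tool:
  deltas:
    - {"tx": -4.5, "ty": 0, "tz": 0, "wx": 0, "wy": 0, "wz": 0, "fingers": 0}
    - {"tx": -4.0, "ty": 0, "tz": 0, "wx": 0, "wy": 0, "wz": 0, "fingers": 0}
    - {"tx": 0, "ty": 0, "tz": 0, "wx": 0, "wy": 0, "wz": 0, "fingers": 0}
    - {"tx": 0, "ty": 0, "tz": 0, "wx": 0, "wy": 0, "wz": 0, "fingers": 0}

```text
clock: 9.65
position: [0.522, -0.1545, 0.1094]
orientation: [3.141, -0.0, 1.292]
contact_force: [0.3, 0.2, -0.0]
grip_width: 0.161
```

```bash
python3 - <<'E'
from h import *
s=sensors.get_state();print(s['clock'],s['position'],s['orientation'],s['grip_width'])
T=[.5656,.0033,1.2928]
im=viewer.camera('top'); sc=viewer.camera('scene')
for n,i,c,f in(('t',im,'top',(275,180,345,260)),('s',sc,'scene',(245,180,310,250))):
    g=place([(-.074,0,.03)],T)[0]
    print(c,fitbrick(i,c,f,[g[0],g[1],[1.1,1.3,1.5]],.008))
a=cv2.resize(im[155:255,185:345],None,fx=4,fy=4,interpolation=cv2.INTER_CUBIC)
b=cv2.resize(sc[190:290,230:340],None,fx=4,fy=4,interpolation=cv2.INTER_CUBIC)
cv2.imwrite('pics/b.png',cv2.cvtColor(cv2.resize(np.hstack([a,b]),None,fx=.74,fy=.74),cv2.COLOR_RGB2BGR))
E
```

```text
9.65 [ 0.52201142 -0.15446791  0.10942667] [ 3.14143269e+00 -4.19294646e-04  1.29181231e+00] 0.16111387824424517
top (array([ 0.54863661, -0.06925438,  1.30249105]), np.float64(0.010730505670819963), np.uint64(434))
scene (array([ 0.54203372, -0.07732121,  1.18657048]), np.float64(0.007697857867230426), np.uint64(329))
```

View pics/b.png

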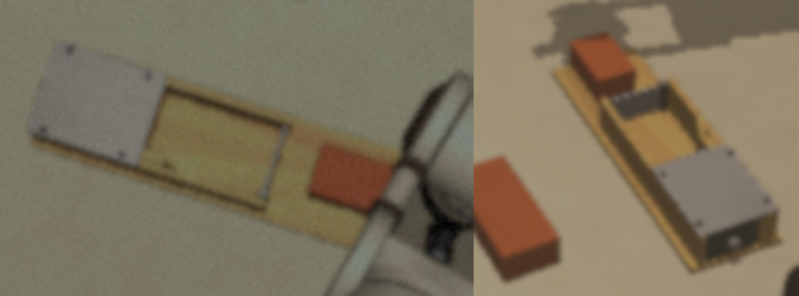

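The brick sits square on the apron in front of the shut flap (left view near (350,178)). By forward kinematics it is at trough x≈-79, y≈-2 mm. I lower the closed fingers behind it and start pushing.

>>> drive_tool:
  deltas:
    - {"tx": 0, "ty": 0, "tz": 3, "wx": 0, "wy": 0, "wz": 0, "fingers": 0}
    - {"tx": 0, "ty": 0, "tz": 3.2, "wx": 0, "wy": 0, "wz": 0, "fingers": 0}
    - {"tx": 0, "ty": 0, "tz": 1, "wx": 0, "wy": 0, "wz": 0, "fingers": 0}
    - {"tx": 1, "ty": 0, "tz": 0, "wx": 0, "wy": 0, "wz": 0, "fingers": 0}
    - {"tx": 1, "ty": 0, "tz": 0, "wx": 0, "wy": 0, "wz": 0, "fingers": 0}
    - {"tx": 0.7, "ty": 0, "tz": 0, "wx": 0, "wy": 0, "wz": 0, "fingers": 0}
    - {"tx": 0.7, "ty": 0, "tz": 0, "wx": 0, "wy": 0, "wz": 0, "fingers": 0}
    - {"tx": 0.7, "ty": 0, "tz": 0, "wx": 0, "wy": 0, "wz": 0, "fingers": 0}

```text
clock: 10.55
position: [0.5345, -0.115, 0.0387]
orientation: [3.139, 0.002, 1.294]
contact_force: [-1.6, -4.2, 3.7]
grip_width: 0.002
```

>>> drive_tool:
  deltas:
    - {"tx": 0.7, "ty": 0, "tz": 0, "wx": 0, "wy": 0, "wz": 0, "fingers": 0}
    - {"tx": 0.7, "ty": 0, "tz": 0, "wx": 0, "wy": 0, "wz": 0, "fingers": 0}
    - {"tx": 0.7, "ty": 0, "tz": 0, "wx": 0, "wy": 0, "wz": 0, "fingers": 0}
    - {"tx": 0.7, "ty": 0, "tz": 0, "wx": 0, "wy": 0, "wz": 0, "fingers": 0}
    - {"tx": 0.7, "ty": 0, "tz": 0, "wx": 0, "wy": 0, "wz": 0, "fingers": 0}

```text
clock: 11.05
position: [0.5432, -0.0811, 0.0374]
orientation: [3.141, 0.001, 1.294]
contact_force: [0.2, -8.9, 2.6]
grip_width: -0.0
```

```bash
python3 - <<'E'
from h import *
s=sensors.get_state();print(s['clock'],s['position'],s['orientation'],s['grip_width'],s['contact_force'])
d=np.array(s['position'][:2])-[.5656,.0033];print('trough tcp',d@[.2745,.9616],d@[-.9616,.2745])
im=viewer.camera('top'); sc=viewer.camera('scene')
for i,c,f in((im,'top',(255,180,345,260)),(sc,'scene',(245,180,310,250))):
    g=place([(-.06,0,.03)],[.5656,.0033,1.2928])[0]
    print(c,fitbrick(i,c,f,[g[0],g[1],[1.1,1.3,1.5]],.008))
b=cv2.resize(sc[180:280,230:340],None,fx=5,fy=5,interpolation=cv2.INTER_CUBIC)
cv2.imwrite('pics/b2.png',cv2.cvtColor(b,cv2.COLOR_RGB2BGR))
E
```

```text
11.05 [ 0.54315962 -0.08113484  0.03739961] [3.14094032e+00 1.22788509e-03 1.29387399e+00] -5.526162427958893e-05 [ 0.15764638 -8.892514    2.64799019]
trough tcp -0.08735242700596887 -0.001598691690697206
top (array([ 0.55523136, -0.02868101,  1.17040366]), np.float64(0.04097607930501302), np.uint64(191))
scene (array([ 0.54896661, -0.0449161 ,  1.19464377]), np.float64(0.02375927264873798), np.uint64(272))
```

View pics/b2.png

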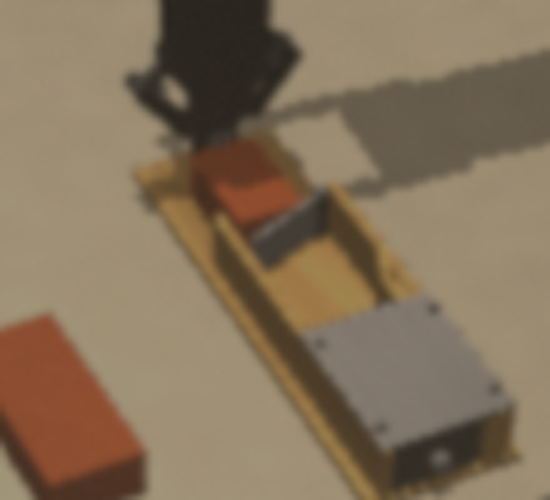

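The brick's front end (275,215 in the crop) is inside the opening and is swinging the flap in. It hasn't caught on the walls. I keep pushing.

>>> drive_tool:
  deltas:
    - {"tx": 0.6, "ty": 0, "tz": 0, "wx": 0, "wy": 0, "wz": 0, "fingers": 0}
    - {"tx": 0.6, "ty": 0, "tz": 0, "wx": 0, "wy": 0, "wz": 0, "fingers": 0}
    - {"tx": 0.6, "ty": 0, "tz": 0, "wx": 0, "wy": 0, "wz": 0, "fingers": 0}
    - {"tx": 0.6, "ty": 0, "tz": 0, "wx": 0, "wy": 0, "wz": 0, "fingers": 0}
    - {"tx": 0.6, "ty": 0, "tz": 0, "wx": 0, "wy": 0, "wz": 0, "fingers": 0}

```text
clock: 11.65
position: [0.551, -0.0523, 0.0371]
orientation: [-3.141, 0.001, 1.293]
contact_force: [-0.8, -5.9, 3.3]
grip_width: -0.001
```

>>> drive_tool:
  deltas:
    - {"tx": 0.6, "ty": 0, "tz": 0, "wx": 0, "wy": 0, "wz": 0, "fingers": 0}
    - {"tx": 0.6, "ty": 0, "tz": 0, "wx": 0, "wy": 0, "wz": 0, "fingers": 0}
    - {"tx": 0.6, "ty": 0, "tz": 0, "wx": 0, "wy": 0, "wz": 0, "fingers": 0}
    - {"tx": 0.6, "ty": 0, "tz": 0, "wx": 0, "wy": 0, "wz": 0, "fingers": 0}
    - {"tx": 0.6, "ty": 0, "tz": 0, "wx": 0, "wy": 0, "wz": 0, "fingers": 0}

```text
clock: 12.15
position: [0.559, -0.0234, 0.0371]
orientation: [-3.141, 0.001, 1.293]
contact_force: [-1.6, -5.5, 3.8]
grip_width: 0.004
```

```bash
python3 - <<'E'
from h import *
s=sensors.get_state();print(s['clock'],s['position'],s['contact_force'])
d=np.array(s['position'][:2])-[.5656,.0033];print('trough tcp',d@[.2745,.9616],d@[-.9616,.2745])
sc=viewer.camera('scene')
b=cv2.resize(sc[180:280,230:340],None,fx=5,fy=5,interpolation=cv2.INTER_CUBIC)
cv2.imwrite('pics/b3.png',cv2.cvtColor(b,cv2.COLOR_RGB2BGR))
E
```

```text
12.15 [ 0.55896851 -0.02341986  0.03710483] [-1.6136219  -5.51228937  3.78434193]
trough tcp -0.027514165405817498 -0.0009577622943435093
```

View pics/b3.png

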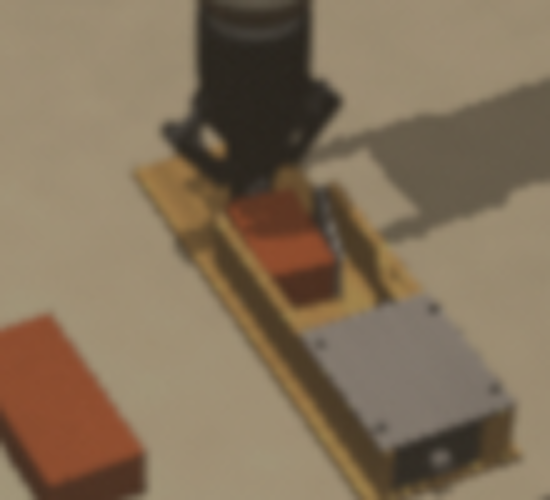

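The flap is wide open against the brick's hinge side, and the brick is straight and half way through. I go on to just before the earliest possible stop.

>>> drive_tool:
  deltas:
    - {"tx": 0.6, "ty": 0, "tz": 0, "wx": 0, "wy": 0, "wz": 0, "fingers": 0}
    - {"tx": 0.6, "ty": 0, "tz": 0, "wx": 0, "wy": 0, "wz": 0, "fingers": 0}
    - {"tx": 0.6, "ty": 0, "tz": 0, "wx": 0, "wy": 0, "wz": 0, "fingers": 0}
    - {"tx": 0.6, "ty": 0, "tz": 0, "wx": 0, "wy": 0, "wz": 0, "fingers": 0}
    - {"tx": 0.6, "ty": 0, "tz": 0, "wx": 0, "wy": 0, "wz": 0, "fingers": 0}

```text
clock: 12.7
position: [0.5672, 0.0054, 0.0371]
orientation: [-3.141, 0.001, 1.293]
contact_force: [-1.3, -5.7, 3.2]
grip_width: 0.003
```

>>> drive_tool:
  deltas:
    - {"tx": 0.6, "ty": 0, "tz": 0, "wx": 0, "wy": 0, "wz": 0, "fingers": 0}
    - {"tx": 0.6, "ty": 0, "tz": 0, "wx": 0, "wy": 0, "wz": 0, "fingers": 0}
    - {"tx": 0.6, "ty": 0, "tz": 0, "wx": 0, "wy": 0, "wz": 0, "fingers": 0}
    - {"tx": 0.6, "ty": 0, "tz": 0, "wx": 0, "wy": 0, "wz": 0, "fingers": 0}
    - {"tx": 0.6, "ty": 0, "tz": 0, "wx": 0, "wy": 0, "wz": 0, "fingers": 0}
    - {"tx": 0.2, "ty": 0, "tz": 0, "wx": 0, "wy": 0, "wz": 0, "fingers": 0}
    - {"tx": 0.1, "ty": 0, "tz": 0, "wx": 0, "wy": 0, "wz": 0, "fingers": 0}

```text
clock: 13.4
position: [0.5764, 0.0373, 0.0371]
orientation: [-3.141, 0.0, 1.294]
contact_force: [-0.0, -4.9, 2.2]
grip_width: 0.001
```

```bash
python3 - <<'E'
from h import *
s=sensors.get_state();print(s['clock'],s['position'],s['contact_force'])
d=np.array(s['position'][:2])-[.5656,.0033];print('trough tcp',d@[.2745,.9616],d@[-.9616,.2745])
sc=viewer.camera('scene')
b=cv2.resize(sc[180:280,230:340],None,fx=5,fy=5,interpolation=cv2.INTER_CUBIC)
cv2.imwrite('pics/b4.png',cv2.cvtColor(b,cv2.COLOR_RGB2BGR))
E
```

```text
13.4 [0.57636019 0.03725029 0.03710351] [-0.03778699 -4.91451982  2.2020574 ]
trough tcp 0.03560026839229231 -0.0010276475182042085
```

View pics/b4.png

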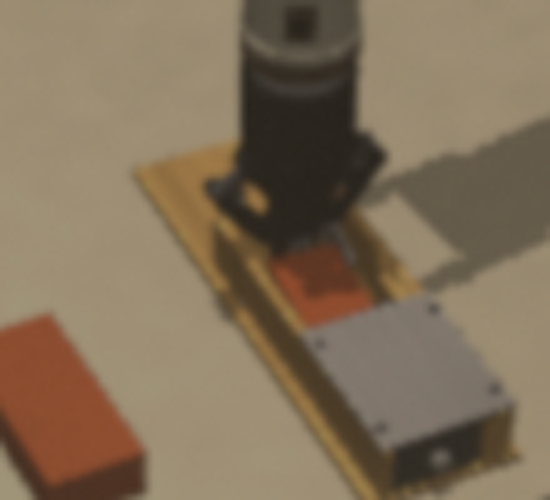

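The brick's front end has just gone under the hood and it is still straight. I creep on, watching the force.

>>> drive_tool:
  deltas:
    - {"tx": 0.4, "ty": 0, "tz": 0, "wx": 0, "wy": 0, "wz": 0, "fingers": 0}
    - {"tx": 0.4, "ty": 0, "tz": 0, "wx": 0, "wy": 0, "wz": 0, "fingers": 0}
    - {"tx": 0.4, "ty": 0, "tz": 0, "wx": 0, "wy": 0, "wz": 0, "fingers": 0}
    - {"tx": 0.2, "ty": 0, "tz": 0, "wx": 0, "wy": 0, "wz": 0, "fingers": 0}
    - {"tx": 0.2, "ty": 0, "tz": 0, "wx": 0, "wy": 0, "wz": 0, "fingers": 0}

```text
clock: 13.95
position: [0.5809, 0.053, 0.0371]
orientation: [-3.141, -0.0, 1.294]
contact_force: [0.9, -4.5, 1.0]
grip_width: 0.002
```

>>> drive_tool:
  deltas:
    - {"tx": 0.1, "ty": 0, "tz": 0, "wx": 0, "wy": 0, "wz": 0, "fingers": 0}
    - {"tx": 0.1, "ty": 0, "tz": 0, "wx": 0, "wy": 0, "wz": 0, "fingers": 0}
    - {"tx": 0.1, "ty": 0, "tz": 0, "wx": 0, "wy": 0, "wz": 0, "fingers": 0}

```text
clock: 14.25
position: [0.5816, 0.0557, 0.0372]
orientation: [-3.141, -0.0, 1.294]
contact_force: [1.0, -3.8, 0.1]
grip_width: 0.003
```

>>> drive_tool:
  deltas:
    - {"tx": 0.1, "ty": 0, "tz": 0, "wx": 0, "wy": 0, "wz": 0, "fingers": 0}
    - {"tx": 0.1, "ty": 0, "tz": 0, "wx": 0, "wy": 0, "wz": 0, "fingers": 0}
    - {"tx": 0.1, "ty": 0, "tz": 0, "wx": 0, "wy": 0, "wz": 0, "fingers": 0}

```text
clock: 14.55
position: [0.5824, 0.0586, 0.0372]
orientation: [-3.141, -0.0, 1.294]
contact_force: [0.6, -3.5, -0.2]
grip_width: -0.002
```

>>> drive_tool:
  deltas:
    - {"tx": 0.1, "ty": 0, "tz": 0, "wx": 0, "wy": 0, "wz": 0, "fingers": 0}
    - {"tx": 0.1, "ty": 0, "tz": 0, "wx": 0, "wy": 0, "wz": 0, "fingers": 0}
    - {"tx": 0.1, "ty": 0, "tz": 0, "wx": 0, "wy": 0, "wz": 0, "fingers": 0}

```text
clock: 14.85
position: [0.5833, 0.0615, 0.0372]
orientation: [-3.141, -0.0, 1.294]
contact_force: [0.2, -2.6, -0.1]
grip_width: 0.0
```

>>> drive_tool:
  deltas:
    - {"tx": 0.1, "ty": 0, "tz": 0, "wx": 0, "wy": 0, "wz": 0, "fingers": 0}
    - {"tx": 0.1, "ty": 0, "tz": 0, "wx": 0, "wy": 0, "wz": 0, "fingers": 0}
    - {"tx": 0.1, "ty": 0, "tz": 0, "wx": 0, "wy": 0, "wz": 0, "fingers": 0}

```text
clock: 15.15
position: [0.5841, 0.0644, 0.0372]
orientation: [-3.141, -0.0, 1.294]
contact_force: [1.4, -2.2, -1.5]
grip_width: 0.004
```

>>> drive_tool:
  deltas:
    - {"tx": 0.1, "ty": 0, "tz": 0, "wx": 0, "wy": 0, "wz": 0, "fingers": 0}
    - {"tx": 0.1, "ty": 0, "tz": 0, "wx": 0, "wy": 0, "wz": 0, "fingers": 0}
    - {"tx": 0.1, "ty": 0, "tz": 0, "wx": 0, "wy": 0, "wz": 0, "fingers": 0}

```text
clock: 15.45
position: [0.585, 0.0672, 0.0372]
orientation: [-3.141, -0.0, 1.294]
contact_force: [1.0, -1.7, -2.2]
grip_width: 0.0
```

>>> drive_tool:
  deltas:
    - {"tx": 0.1, "ty": 0, "tz": 0, "wx": 0, "wy": 0, "wz": 0, "fingers": 0}
    - {"tx": 0.1, "ty": 0, "tz": 0, "wx": 0, "wy": 0, "wz": 0, "fingers": 0}
    - {"tx": 0.1, "ty": 0, "tz": 0, "wx": 0, "wy": 0, "wz": 0, "fingers": 0}

```text
clock: 15.75
position: [0.5859, 0.0701, 0.0373]
orientation: [-3.142, 0.0, 1.294]
contact_force: [1.1, -2.9, -1.2]
grip_width: -0.0
```

>>> drive_tool:
  deltas:
    - {"tx": 0.1, "ty": 0, "tz": 0, "wx": 0, "wy": 0, "wz": 0, "fingers": 0}
    - {"tx": 0.1, "ty": 0, "tz": 0, "wx": 0, "wy": 0, "wz": 0, "fingers": 0}
    - {"tx": 0.1, "ty": 0, "tz": 0, "wx": 0, "wy": 0, "wz": 0, "fingers": 0}

```text
clock: 16.05
position: [0.5867, 0.073, 0.0373]
orientation: [-3.142, -0.0, 1.294]
contact_force: [0.3, -2.7, -1.1]
grip_width: 0.001
```

>>> drive_tool:
  deltas:
    - {"tx": 0.1, "ty": 0, "tz": 0, "wx": 0, "wy": 0, "wz": 0, "fingers": 0}
    - {"tx": 0.1, "ty": 0, "tz": 0, "wx": 0, "wy": 0, "wz": 0, "fingers": 0}
    - {"tx": 0.1, "ty": 0, "tz": 0, "wx": 0, "wy": 0, "wz": 0, "fingers": 0}

```text
clock: 16.35
position: [0.5874, 0.076, 0.0373]
orientation: [-3.141, -0.0, 1.294]
contact_force: [-0.1, -3.6, -0.9]
grip_width: -0.0
```

>>> drive_tool:
  deltas:
    - {"tx": 0.1, "ty": 0, "tz": 0, "wx": 0, "wy": 0, "wz": 0, "fingers": 0}
    - {"tx": 0.1, "ty": 0, "tz": 0, "wx": 0, "wy": 0, "wz": 0, "fingers": 0}
    - {"tx": 0.1, "ty": 0, "tz": 0, "wx": 0, "wy": 0, "wz": 0, "fingers": 0}

```text
clock: 16.65
position: [0.5883, 0.0787, 0.0373]
orientation: [-3.141, 0.0, 1.294]
contact_force: [-1.3, -2.4, 0.4]
grip_width: 0.001
```

>>> drive_tool:
  deltas:
    - {"tx": 0.1, "ty": 0, "tz": 0, "wx": 0, "wy": 0, "wz": 0, "fingers": 0}
    - {"tx": 0.1, "ty": 0, "tz": 0, "wx": 0, "wy": 0, "wz": 0, "fingers": 0}
    - {"tx": 0.1, "ty": 0, "tz": 0, "wx": 0, "wy": 0, "wz": 0, "fingers": 0}

```text
clock: 16.95
position: [0.5892, 0.0816, 0.0373]
orientation: [-3.142, 0.0, 1.294]
contact_force: [-0.8, -2.1, 0.4]
grip_width: -0.002
```

>>> drive_tool:
  deltas:
    - {"tx": 0.1, "ty": 0, "tz": 0, "wx": 0, "wy": 0, "wz": 0, "fingers": 0}
    - {"tx": 0.1, "ty": 0, "tz": 0, "wx": 0, "wy": 0, "wz": 0, "fingers": 0}
    - {"tx": 0.1, "ty": 0, "tz": 0, "wx": 0, "wy": 0, "wz": 0, "fingers": 0}

```text
clock: 17.25
position: [0.59, 0.0845, 0.0373]
orientation: [3.142, 0.0, 1.294]
contact_force: [-0.9, -2.3, -0.1]
grip_width: -0.002
```

>>> drive_tool:
  deltas:
    - {"tx": 0.1, "ty": 0, "tz": 0, "wx": 0, "wy": 0, "wz": 0, "fingers": 0}
    - {"tx": 0.1, "ty": 0, "tz": 0, "wx": 0, "wy": 0, "wz": 0, "fingers": 0}
    - {"tx": 0.1, "ty": 0, "tz": 0, "wx": 0, "wy": 0, "wz": 0, "fingers": 0}

```text
clock: 17.55
position: [0.5908, 0.0874, 0.0373]
orientation: [3.142, 0.0, 1.294]
contact_force: [-0.8, -1.6, 0.3]
grip_width: 0.003
```

>>> drive_tool:
  deltas:
    - {"tx": 0.1, "ty": 0, "tz": 0, "wx": 0, "wy": 0, "wz": 0, "fingers": 0}
    - {"tx": 0.1, "ty": 0, "tz": 0, "wx": 0, "wy": 0, "wz": 0, "fingers": 0}
    - {"tx": 0.1, "ty": 0, "tz": 0, "wx": 0, "wy": 0, "wz": 0, "fingers": 0}

```text
clock: 17.85
position: [0.5916, 0.0903, 0.0373]
orientation: [-3.142, 0.0, 1.294]
contact_force: [-1.1, -2.2, 0.5]
grip_width: -0.003
```

>>> drive_tool:
  deltas:
    - {"tx": 0.1, "ty": 0, "tz": 0, "wx": 0, "wy": 0, "wz": 0, "fingers": 0}
    - {"tx": 0.1, "ty": 0, "tz": 0, "wx": 0, "wy": 0, "wz": 0, "fingers": 0}
    - {"tx": 0.1, "ty": 0, "tz": 0, "wx": 0, "wy": 0, "wz": 0, "fingers": 0}

```text
clock: 18.15
position: [0.5924, 0.0932, 0.0373]
orientation: [-3.142, 0.0, 1.294]
contact_force: [-0.7, -2.2, 0.1]
grip_width: -0.006
```

>>> drive_tool:
  deltas:
    - {"tx": 0.1, "ty": 0, "tz": 0, "wx": 0, "wy": 0, "wz": 0, "fingers": 0}
    - {"tx": 0.1, "ty": 0, "tz": 0, "wx": 0, "wy": 0, "wz": 0, "fingers": 0}
    - {"tx": 0.1, "ty": 0, "tz": 0, "wx": 0, "wy": 0, "wz": 0, "fingers": 0}

```text
clock: 18.45
position: [0.5925, 0.0935, 0.0373]
orientation: [-3.14, 0.005, 1.295]
contact_force: [-5.9, -15.5, 4.0]
grip_width: 0.001
```

That was contact: the force rose from about 2 N to 16.6 N and the advance stopped. I ease back a little and lift straight up.

>>> drive_tool:
  deltas:
    - {"tx": -0.3, "ty": 0, "tz": 0, "wx": 0, "wy": 0, "wz": 0, "fingers": 0}
    - {"tx": -0.4, "ty": 0, "tz": 0, "wx": 0, "wy": 0, "wz": 0, "fingers": 0}
    - {"tx": 0, "ty": 0, "tz": 0, "wx": 0, "wy": 0, "wz": 0, "fingers": 0}
    - {"tx": 0, "ty": 0, "tz": -0.5, "wx": 0, "wy": 0, "wz": 0, "fingers": 0}
    - {"tx": 0, "ty": 0, "tz": -1.5, "wx": 0, "wy": 0, "wz": 0, "fingers": 0}
    - {"tx": 0, "ty": 0, "tz": -3, "wx": 0, "wy": 0, "wz": 0, "fingers": 0}
    - {"tx": 0, "ty": 0, "tz": -4, "wx": 0, "wy": 0, "wz": 0, "fingers": 0}
    - {"tx": 0, "ty": 0, "tz": -4, "wx": 0, "wy": 0, "wz": 0, "fingers": 0}

```text
clock: 19.25
position: [0.5912, 0.0896, 0.1698]
orientation: [3.141, -0.0, 1.294]
contact_force: [1.8, -0.6, -0.3]
grip_width: 0.003
```

>>> drive_tool:
  deltas:
    - {"tx": -4.5, "ty": 0, "tz": -1, "wx": 0, "wy": 0, "wz": 0, "fingers": 0}
    - {"tx": -4.5, "ty": 0, "tz": 0, "wx": 0, "wy": 0, "wz": 0, "fingers": 0}
    - {"tx": -4.5, "ty": 0, "tz": 0, "wx": 0, "wy": 0, "wz": 0, "fingers": 0}
    - {"tx": -4.5, "ty": 0, "tz": 0, "wx": 0, "wy": 0, "wz": 0, "fingers": 0}
    - {"tx": -4.5, "ty": 0, "tz": 0, "wx": 0, "wy": 0, "wz": 0, "fingers": 0}
    - {"tx": -4.5, "ty": 0, "tz": 0, "wx": 0, "wy": 0, "wz": 0, "fingers": 0}
    - {"tx": 0, "ty": 0, "tz": 0, "wx": 0, "wy": 0, "wz": 0, "fingers": 0}

```text
clock: 19.95
position: [0.5168, -0.1751, 0.1791]
orientation: [3.139, 0.002, 1.288]
contact_force: [0.4, 0.1, -0.3]
grip_width: -0.0
```

```bash
python3 - <<'E'
from h import *
s=sensors.get_state();print(s['clock'],s['position'],s['contact_force'])
im=viewer.camera('top'); sc=viewer.camera('scene')
a=cv2.resize(im[155:250,185:305],None,fx=3.3,fy=3.3,interpolation=cv2.INTER_CUBIC)
b=cv2.resize(sc[195:290,240:340],None,fx=3.9,fy=3.3*1.0,interpolation=cv2.INTER_CUBIC)
cv2.imwrite('pics/e.png',cv2.cvtColor(np.hstack([a,b]),cv2.COLOR_RGB2BGR))
m=redmask(im)[165:245,190:325];v,u=np.nonzero(m);print(m.sum())
T=[.5656,.0033,1.2928]
if len(u):
    P=np.array([ray((x+190,y+165),.046,'top') for x,y in zip(u,v)])[:,:2]-T[:2]
    print('red trough x',np.percentile(P@[.2745,.9616],[2,50,98]),'y',np.percentile(P@[-.9616,.2745],[2,50,98]))
E
```

```text
19.95 [ 0.51678973 -0.17514822  0.17914607] [ 0.36509254  0.11212406 -0.34666752]
123
red trough x [0.10354261 0.1134336  0.12253006] y [-0.02580163 -0.00036432  0.02337591]
```

View pics/e.png

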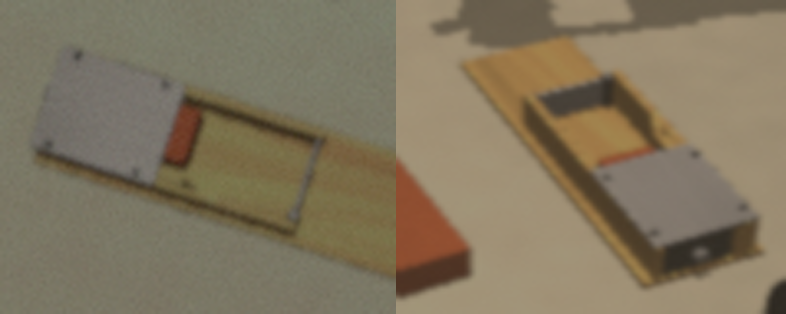

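The flap is shut. The brick's rear end shows at trough x≈104 mm, straight and centred in front of the hood edge. The arm is clear, so I hand in.

```bash
python3 -c "
from rig import order; print(order.close_job())"
```

```text
the job is handed in; nothing more can be done
None
```

I set the clay brick on the apron, pushed it through the flap with closed fingers and on to the stop, then lifted my hand out and handed the job in at about 20 s of the 54 s allowed. Handing in gives no verdict, so I don't know how it was judged.

- **At the stop:** I advanced in 1 mm steps, and the push force rose from about 2 N to about 17 N at the hand as the brick stopped moving. That puts roughly 14 N on the stop, above the 4 N needed and below the 24 N limit. I read the force only every third step and did not push further.
- **Last pictures:** the flap looks shut and the brick straight, with its middle line under 1 mm off the trough's. Its rear end is at about trough x = 104 mm, inside the 73–113 mm range for home. The force on the tool was about zero.
- **Not seen directly:** the hood hides where brick and stop meet, so "home" rests on the force jump and the rear-end position.
- **Checks that disagreed:** the scene-camera fits of the brick were off by several mm and degrees from the top-camera fit and the arm's own position. I used the latter two.
- **Bystanders:** I did not re-measure the long brick, mug, jar or turning tool at the end. No path went near them.

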